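Plug in and hold the test dial

TASK

Take the jack plug out of its wooden stand and push it fully home, upright, into the brass-ringed socket on top of the flat test set, and let go of it. Then turn the test set's spring-return dial clockwise, past its first two clicks to the third and last one (three dots), and finish with the gripper still holding it there against the spring. Do not turn the dial before the plug is home, and leave the other things on the table where they are.

Things in the scene. Friction and masses are not known exactly. Their poses are not given: they have to be found in the camera images.
- test_set: flat olive case, 130 x 220 x 50 mm (with end rails and bars about 256 mm along y), fixed at a varying place and heading. Origin: centre of its underside; z up; its top is 50 mm above the origin. On the top: the socket 55 mm to +y, the dial 55 mm to -y of the centre, and a steel click housing 13 mm high, 27 to 49 mm from the dial's axis to -y
- socket (a point): centre of the mouth of the round socket in the case's top, ringed with brass: bore 9.5 mm, 36 mm deep, straight down, small chamfer
- dial_grip (a point): point on the dial's axis in its grip bar, 32 mm above the case's top. The dial is black: a round cap 52 mm across with its top 14 mm above the case's top, and on it an upright grip bar 46 mm long, 12 mm thick, from 14 to 46 mm above the case's top. x points along the bar to the pointer end (cream line), z up; the frame turns with the dial
- dial (a joint): dial angle, rad, 0 at rest, growing clockwise seen from above; clicks (shallow detents) at 0.36, 0.72, 1.08, end stop at 1.15. On the case a cream bar marks the rest, one, two and three cream dots the clicks. The spring pulls back at every angle (about 0.1 N m at rest, 0.2 N m at the third click, some 0.03 N m of click ripple on top): let go, the dial returns to 0
- plug_stand: dark wooden block, 56 x 56 mm (foot 64 x 64 mm), 40 mm high, fixed at a varying place, with one square bore of 9.5 mm in the middle of its top in which the plug stands. Origin: centre of its underside
- jack_plug: brass-coloured jack plug of 40 g, no cord: round handle 15 mm across and 39 mm long, then a pin about 6.5 mm across and 29 mm long. It stands upright, pin down, handle shoulder resting on the stand's top. Its own y axis runs along it from pin to handle and points up
- plug_tip (a point): end of the plug's pin, on the plug's axis; 29 mm below the handle's shoulder, so 29 mm below the socket's mouth when fully home
- plug_grip (a point): point on the plug's axis in the handle, 50 mm above the pin's end, 21 mm above the shoulder
- valve_carton: bystander: upright small carton 35 x 34 x 75 mm, loose; origin at its underside
- egg_insulator: bystander: white waisted porcelain insulator 32 mm across, 41 mm high, loose; origin at its underside
- cell: bystander: upright round battery cell 26 mm across, 50 mm high, loose; origin at its underside
- compass: bystander: flat round closed compass 64 x 55 x 20 mm, fixed; origin at its underside
- spares_tin: bystander: closed flat tin 76 x 93 x 36 mm, fixed; origin at its underside
- stamp: bystander: wooden hand stamp 22 x 50 x 55 mm, loose; origin at its underside

How it is judged:
By the outcome, as a careful person would: the job done as asked, in the order asked, and still so for the second after the job is handed in, while the arm keeps its last pose, push and grip.
It also fails if it takes over 48 s, if anything falls off the work surface, if the arm or the gripper's body presses on something with over 40 N, if the wrist force passes 120 N, or if a joint passes its speed limit or range.

ROBOT

A 6-joint arm with a two-finger parallel gripper is mounted at the origin on a cart in front of the work surface, level with it; the furniture and walls round the work are solid. World frame = base frame: x ahead of the robot, y to its left, z up, the work surface at z = 0. Lengths are in m, angles in rad, forces in N, time in s.
With the tool pointing down it reaches from about 0.4 to 0.825 m from the base axis. Payload 7 kg.
Tool frame: the origin (TCP) lies at the very end of the fingers, on their centre line; the grasp point (between the pads) lies 19 mm behind it; z points along the fingers, y is the line along which they close (so a half turn about z gives the same grasp; the last joint's range is limited). The gripper opens to 88 mm and grips with 3 to 60 N. Pads are 19 mm wide; open, the fingers measure 130 mm over their backs; the gripper's body (78 mm by 193 mm) begins 47 mm behind the grasp point.
Start: joints at [1.432, 0.359, 0.012, 0, -1.224, -0.288], TCP at [0.279, 0.614, 0.227] pointing down, gripper open.
Joint ranges: [-3.07, 3.07], [-1.43, 2.12], [-1.02, 1.25], [-3.03, 1.67], [-3.05, -0], [-3.03, 3.03]. Speed limits (rad/s): [2.39, 2.39, 3.01, 3.14, 3.14, 3.14].

INTERFACE

Orientations are given as [roll, pitch, yaw] about the fixed x, y, z axes, in that order (R = Rz(yaw) Ry(pitch) Rx(roll)).
In Python, from station import arm gives the robot as it stands.
- The arm moves only by the tool step_arm, never from a script. Its argument "rows" is a list of rows, each a list of 5 numbers: the shift along the world's x, y, z in m, then the turn about the world's z in rad, then the finger opening in m, from 0 to 0.0876. In form: [[x, y, z, spin, gripper], ...]. A call has 1 to 20 rows; each row is the pose to reach, as a shift and turn from the pose commanded when the call began; what a row does not reach only later rows make up. A row lasts 1/10 s, in which the tool goes at most 50 mm and 8.59 degrees, less where a joint would pass 70% of its speed; a pose out of reach is approached as far as the arm can. A call with a gripper value outside its range is refused whole. The fingers move at their own pace and stop on an object; "newtons" is the grip in N (left out, the last holds). Time passes only in rows, so rows that repeat a pose let the fingers close. It gives the time, the measured TCP pose, the force, the opening and the grip force at its end, in the units of the state.
- arm.get_state(): the state, without advancing time (a new reading comes with each control period).
- arm.grab_frame(name): name is "scene" or "side" or "wrist"; returns a dict with "color" (420x560x3 uint8, blue, green, red), "vfov" (degrees; the focal length in pixels is half the picture's height over the tangent of half this angle, whatever the lens; pixels are square), "cx", "cy" (the principal point, pixels), "k1" (the pictures are not rectified: a ray, as slopes to the right and down, at radius r is drawn at 1 + k1 r^2 times it, then the intrinsics apply), "rvec" (rotation vector, rad) and "tvec" (3), from world to camera coordinates, as OpenCV has them. Camera axes: x right, y down, z forward; pixel columns grow to the right and rows downward; lengths in m; the calibration is good to about 2 mm. A picture is of the moment at which its call begins. There is no depth.
- arm.job_done(): hands the job in; it is judged then, once.
The state is a dict: "t": time; "q": joint angles; "qd": joint speeds; "joint_efforts": joint torques, N m; "eef_pos": TCP position; "ee_rot": TCP orientation; "force": force on the tool from outside, world axes, zero at the start; "moment": the same for the moment, N m; "width": finger opening in m; "gripper_force": force on a finger pad.
Only numpy, scipy, OpenCV 4.12 (cv2) and the standard library are available. Lean on these libraries where they do the work, as an engineer would, in place of code of your own. Each camera call takes 0.05 s, during which the arm holds its last target. There are 200 camera calls.

## Working session

There is one attempt and no reset: what is moved stays moved. The work goes in short steps, Python scripts to look and compute and a tool call to move; the robot and the scene stay as the last step left them, time stands still between calls to the robot, and variables do not carry over. Pictures are saved under pics/ and viewed, at most 10 in all, crops included, and the job is handed in when it is done.

Besides the shell and the picture viewer there is one more tool, called after "Emit:" by a JSON object that holds its "name" and its "arguments". step_arm: Moves the arm, as the interface text tells. Its arguments: {"type":"object","properties":{"rows":{"type":"array"},"newtons":{"type":"number"}},"required":["rows"]}

```bash
mkdir -p pics; cat > h.py <<'E'
import numpy as np, cv2, pickle
from station import arm
def grab(name, fn=None):
    f=arm.grab_frame(name)
    if fn: cv2.imwrite('pics/'+fn+'.png',f['color']); pickle.dump(f,open(fn+'.pkl','wb'))
    return f
def cam(f):
    h=f['color'].shape[0]; F=h/2/np.tan(np.radians(f['vfov'])/2)
    K=np.array([[F,0,f['cx']],[0,F,f['cy']],[0,0,1.]]); d=np.array([f['k1'],0,0,0,0.])
    return K,d,np.array(f['rvec'],float).reshape(3,1),np.array(f['tvec'],float).reshape(3,1)
def ray(f,uv):
    K,d,r,t=cam(f); R=cv2.Rodrigues(r)[0]
    p=cv2.undistortPointsIter(np.array([[uv]],float),K,d,None,None,(3,100,1e-10)).ravel()
    return (-R.T@t).ravel(), R.T@np.array([p[0],p[1],1.])
def at_z(f,uv,z):
    c,v=ray(f,uv); return c+v*(z-c[2])/v[2]
def proj(f,P):
    K,d,r,t=cam(f); return cv2.projectPoints(np.array(P,float).reshape(-1,1,3),r,t,K,d)[0].reshape(-1,2)
E
python3 - <<'E'
from h import *
ims=[grab(n,n+'0')for n in('scene','side','wrist')]
for f in ims: c,_=ray(f,(280,210)); print(c.round(3),f['vfov'],f['k1'])
a=np.hstack([i['color'] for i in ims[:2]])
E
```

```text
[0.085 0.906 0.526] 52.79320815928457 -0.13410844883200032
[0.442 0.869 0.42 ] 50.84341488901117 -0.0412266447091649
[0.356 0.58  0.383] 63.60098910523345 -0.06094185399884435
```

View pics/scene0.png

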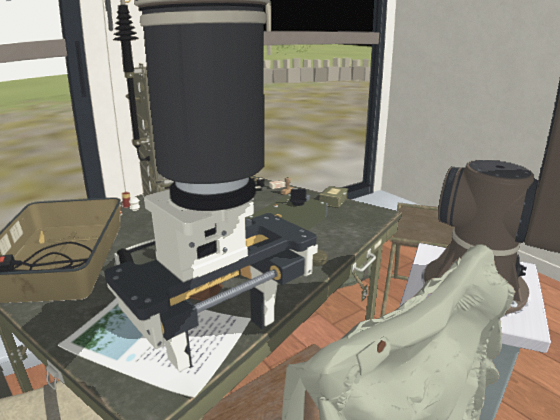

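View pics/side0.png

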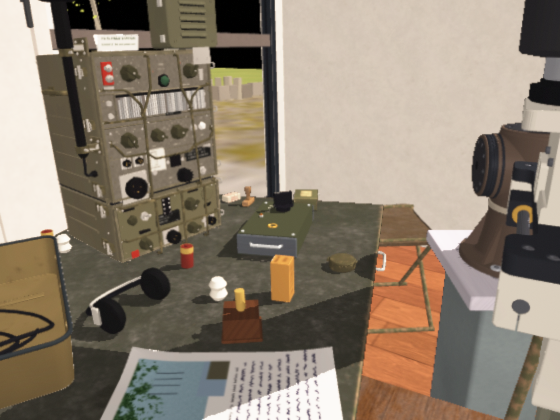

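The side view shows the plug (240,292) in its stand (241,318), the carton just behind it (283,278), the insulator (218,288), and the test set with its socket at (272,226) and dial at (283,203). The scene view is blocked by the arm.

```bash
python3 - <<'E'
from h import *
f=pickle.load(open('side0.pkl','rb'))
for n,uv,z in [('plugtop',(240,291),.079),('shoulder',(240,309),.04),('socket',(272,226),.05),('dialtop',(283,193),.096),('dialcap',(283,209),.064),('cornerNL',(240,233),.05),('cornerNR',(301,238),.05),('cartonT',(283,260),.075),('cartonB',(283,297),0),('insB',(218,298),0),('compass',(343,262),.01),('cellB',(187,266),0),('tin',(306,192),.036),('stamp',(248,204),0)]:
    print(n,at_z(f,uv,z).round(3))
c=f['color'][160:360,160:360]; cv2.imwrite('pics/crop1.png',np.hstack([cv2.resize(c[20:95,70:170],(800,600),interpolation=cv2.INTER_CUBIC)]))
s=arm.get_state(); print(s['eef_pos'],s['ee_rot'],s['t'],s['force'])
E
```

```text
plugtop [0.546 0.284 0.079]
shoulder [0.55  0.272 0.04 ]
socket [ 0.524 -0.054  0.05 ]
dialtop [ 0.503 -0.155  0.096]
dialcap [ 0.503 -0.129  0.064]
cornerNL [ 0.591 -0.013  0.05 ]
cornerNR [0.457 0.013 0.05 ]
cartonT [0.487 0.168 0.075]
cartonB [0.488 0.168 0.   ]
insB [0.607 0.174 0.   ]
compass [0.371 0.044 0.01 ]
cellB [0.697 0.048 0.   ]
tin [ 0.449 -0.353  0.036]
stamp [ 0.619 -0.352 -0.   ]
[0.27928076 0.61411107 0.22584102] [ 3.14032941e+00 -1.36311026e-04 -4.26829312e-01] 0.15 [-0.71129271 -0.07240732  0.01681303]
```

View pics/crop1.png

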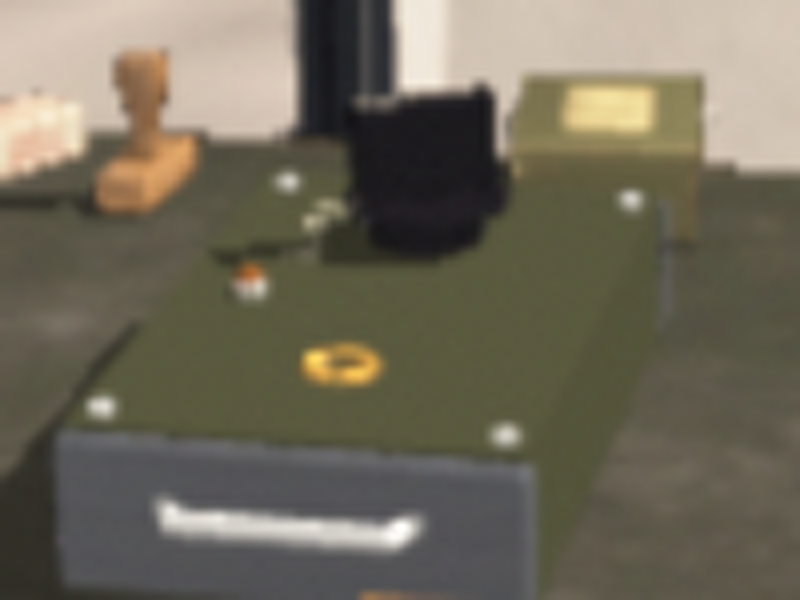

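The case heading is about -0.19 rad, with the socket near (0.524,-0.054) and the dial near (0.503,-0.16). The brass ring is at about (343,363) in the crop. I'm moving above the plug.

Emit:
{"name": "step_arm", "arguments": {"rows": [[0.03,-0.037,0,0,0.045],[0.06,-0.075,0,0,0.045],[0.09,-0.112,0,0,0.045],[0.12,-0.15,0,0,0.045],[0.15,-0.187,0,0,0.045],[0.18,-0.225,-0.005,0,0.045],[0.21,-0.262,-0.01,0,0.045],[0.24,-0.3,-0.02,0,0.045],[0.268,-0.335,-0.03,0,0.045],[0.268,-0.335,-0.03,0,0.045],[0.268,-0.335,-0.03,0,0.045]], "newtons": 25}}

```text
t: 1.25
eef_pos: [0.5478, 0.2781, 0.1959]
ee_rot: [3.14, 0.001, -0.429]
force: [0.2, -0.4, -0.1]
width: 0.0448
gripper_force: 0.0
```

```bash
python3 - <<'E'
from h import *
s=arm.get_state(); print(s['t'],s['eef_pos'],s['ee_rot'],s['force'],s['q'])
w=grab('wrist','w1'); sc=grab('scene','s1')
print(proj(w,[[.548,.278,.079],s['eef_pos']]),proj(sc,[[.548,.278,.079],[.524,-.054,.05]]))
cv2.imwrite('pics/c2.png',cv2.resize(np.vstack([w['color'],sc['color']]),(400,600)) if 0 else w['color'])
E
```

```text
1.25 [0.5478167  0.27810537 0.19591463] [ 3.14047871e+00  5.32347131e-04 -4.29363642e-01] [ 0.2463695  -0.44993609 -0.12910116] [ 7.87183938e-01  2.81665640e-01 -1.70890109e-01 -1.25439399e-04
 -1.11947003e+00  3.54303824e-01]
[[277.35467304 204.07510569]
 [277.57763556 270.00327915]] [[198.85543385 261.16977849]
 [275.26022545 216.33155334]]
```

View pics/c2.png

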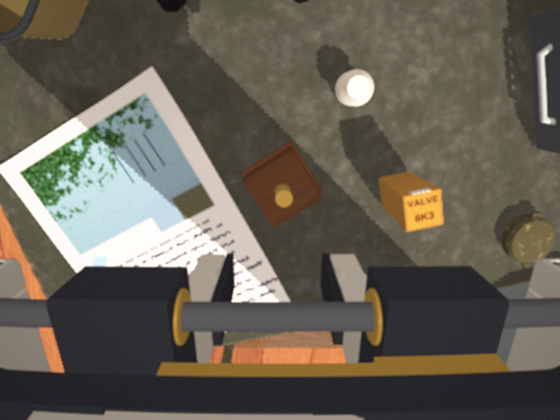

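The wrist view shows the plug's top at about (285,197), in the stand between (242,180), (292,142), (321,190) and (277,227). I'm segmenting the top by colour.

```bash
python3 - <<'E'
from h import *
w=pickle.load(open('w1.pkl','rb'))
c=w['color']; hsv=cv2.cvtColor(c,cv2.COLOR_BGR2HSV)
roi=np.zeros(c.shape[:2],np.uint8); roi[175:220,265:305]=1
for vmin in (110,140,170):
    m=((hsv[...,0]>14)&(hsv[...,0]<35)&(hsv[...,1]>90)&(hsv[...,2]>vmin)&(roi>0)).astype(np.uint8)
    n,l,st,ce=cv2.connectedComponentsWithStats(m)
    if n>1:
        i=1+np.argmax(st[1:,4]); print(vmin,st[i],ce[i])
P=at_z(w,(242,180),.04),at_z(w,(292,142),.04),at_z(w,(321,190),.04),at_z(w,(277,227),.04)
print(np.array(P).round(4),np.mean(P,0))
print(at_z(w,(285,197),.079))
cv2.imwrite('pics/c3.png',cv2.resize(c[130:240,220:340],(600,550),interpolation=cv2.INTER_CUBIC))
E
```

```text
110 [274 184  20  24 367] [283.24523161 195.89100817]
140 [275 189  18  19 258] [283.52325581 197.7248062 ]
170 [276 191  16  16 200] [283.615 198.185]
[[0.5728 0.3034 0.04  ]
 [0.5857 0.246  0.04  ]
 [0.5326 0.2391 0.04  ]
 [0.5158 0.2931 0.04  ]] [0.55169892 0.27039769 0.04      ]
[0.55098314 0.26955776 0.079     ]
```

View pics/c3.png

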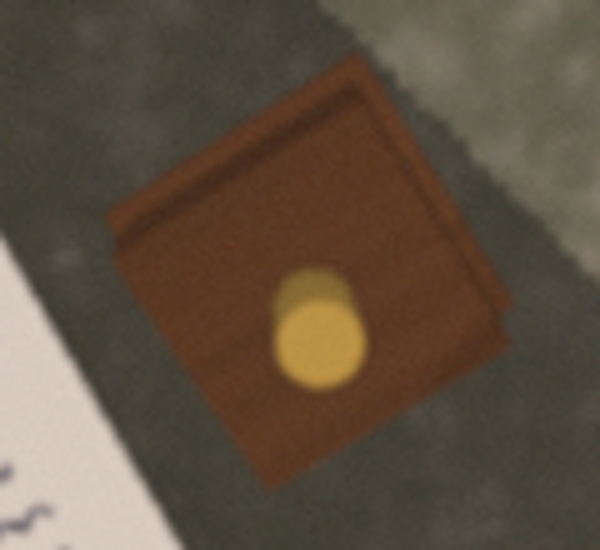

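The crop shows the handle's top disc centred at (320,345), which is full-frame (284,199). The stand's sides and the shoulder edge are also clear.

```bash
python3 - <<'E'
from h import *
w=pickle.load(open('w1.pkl','rb'))
print(at_z(w,(283.8,198.7),.079), at_z(w,(282.8,191),.04))
# stand top corners in crop
C=np.array([(118,250),(355,95),(508,340),(272,488)])/5+[220,130]
P=np.array([at_z(w,p,.04) for p in C]);print(P.round(4),P.mean(0))
E
```

```text
[0.5500463  0.27108777 0.079     ] [0.54688819 0.27273363 0.04      ]
[[0.5722 0.3021 0.04  ]
 [0.5802 0.2494 0.04  ]
 [0.525  0.2416 0.04  ]
 [0.5162 0.2957 0.04  ]] [0.54839739 0.27218548 0.04      ]
```

Emit:
{"name": "step_arm", "arguments": {"rows": [[0.0015,-0.0065,-0.03,0,0.045],[0.0015,-0.0065,-0.07,0,0.045],[0.0015,-0.0065,-0.11,0,0.045],[0.0015,-0.0065,-0.135,0,0.045],[0.0015,-0.0065,-0.15,0,0.045],[0.0015,-0.0065,-0.15,0,0.045],[0.0015,-0.0065,-0.15,0,0.03],[0.0015,-0.0065,-0.15,0,0.02],[0.0015,-0.0065,-0.15,0,0.005],[0.0015,-0.0065,-0.15,0,0.005],[0.0015,-0.0065,-0.15,0,0.005],[0.0015,-0.0065,-0.15,0,0.005]], "newtons": 25}}

```text
t: 2.55
eef_pos: [0.5491, 0.273, 0.0471]
ee_rot: [-3.141, -0.0, -0.427]
force: [-0.9, -0.7, 3.4]
width: 0.0136
gripper_force: 25.0
```

Emit:
{"name": "step_arm", "arguments": {"rows": [[0,0,0.015,0,0.005],[0,0,0.045,0,0.005],[0,0,0.09,0,0.005],[-0.003,-0.03,0.12,0,0.005],[-0.006,-0.07,0.12,0,0.005],[-0.009,-0.11,0.12,0,0.005],[-0.012,-0.15,0.12,0,0.005],[-0.015,-0.19,0.12,0,0.005],[-0.018,-0.23,0.12,0,0.005],[-0.021,-0.265,0.11,0,0.005],[-0.023,-0.295,0.1,0,0.005],[-0.025,-0.31,0.1,0,0.005],[-0.025,-0.325,0.1,0,0.005],[-0.025,-0.325,0.1,0,0.005],[-0.025,-0.325,0.1,0,0.005],[-0.025,-0.325,0.1,0,0.005]]}}

```text
t: 4.15
eef_pos: [0.5243, -0.0514, 0.1468]
ee_rot: [-3.141, -0.0, -0.426]
force: [0.4, -0.2, -0.1]
width: 0.0139
gripper_force: 25.0
```

```bash
python3 - <<'E'
from h import *
s=arm.get_state(); print(s['t'],s['eef_pos'],s['ee_rot'],s['force'],s['width'])
for n in('wrist','scene','side'):
    f=grab(n,n[:2]+'2'); print(n,proj(f,[s['eef_pos'],s['eef_pos']-np.array([0,0,.035]),[.524,-.054,.05],[.503,-.162,.096]]).round(0).tolist())
a=pickle.load(open('wr2.pkl','rb'))['color']; b=pickle.load(open('sc2.pkl','rb'))['color']; c=pickle.load(open('si2.pkl','rb'))['color']
cv2.imwrite('pics/m2.png',np.vstack([np.hstack([a[:300,80:480],b[100:400,80:480]]),np.hstack([cv2.resize(c[160:260,210:330],(400,300)),np.zeros((300,400,3),np.uint8)])]))
E
```

```text
4.15 [ 0.52434726 -0.05137434  0.14684247] [-3.14115910e+00 -4.74483617e-04 -4.26120660e-01] [ 0.36066477 -0.21414753 -0.13372577] 0.013935234904728902
wrist [[278.0, 270.0], [278.0, 243.0], [281.0, 211.0], [447.0, 196.0]]
scene [[275.0, 183.0], [275.0, 196.0], [275.0, 216.0], [297.0, 189.0]]
side [[270.0, 185.0], [271.0, 200.0], [272.0, 226.0], [283.0, 192.0]]
```

View pics/m2.png

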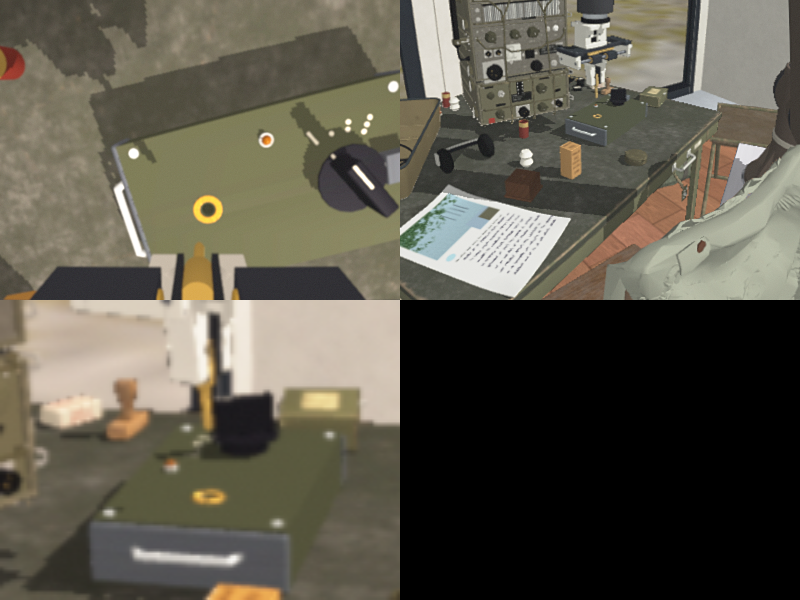

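The wrist view (crop offset 80) shows the socket ring at about (288,209), the pin tip at about (280,245), and the dial with its pointer toward the cream bar at about (392,138). The side and scene views agree. I'm measuring the ring in all three.

```bash
cat >> h.py <<'E'
def ring(f,uv,r,vmin=150,smin=130):
    h=cv2.cvtColor(f['color'],cv2.COLOR_BGR2HSV); m=np.zeros(h.shape[:2],np.uint8)
    u,v=map(int,uv); s=(slice(v-r,v+r+1),slice(u-r,u+r+1))
    m[s]=((h[...,0]>15)&(h[...,0]<35)&(h[...,1]>smin)&(h[...,2]>vmin))[s]
    c=np.concatenate([x.reshape(-1,2) for x in cv2.findContours(m,0,2)[0]])
    e=cv2.fitEllipse(cv2.convexHull(c)); return e[0],e[1],int(m.sum())
E
python3 - <<'E'
from h import *
for n,uv,r in (('wr2',(288,209),20),('sc2',(277,215),8),('si2',(272,225),9)):
    f=pickle.load(open(n+'.pkl','rb')); e=ring(f,uv,r); print(n,e,at_z(f,e[0],.05).round(4),at_z(f,e[0],.052).round(4))
f=pickle.load(open('wr2.pkl','rb')); 
# case corners/screws & dial in wrist image
b=lambda x,y:(x+80,y)
for k,p,z in (('dialcap',b(353,178),.064),('bar mark',b(312,138),.05),('scr',b(134,154),.05),('scr2',b(393,88),.05),('line1',b(354,164),.096),('line2',b(375,190),.096)): print(k,at_z(f,p,z).round(4))
x=f['color'][190:310,220:340]; y=f['color'][100:230,360:500]
s=pickle.load(open('si2.pkl','rb'))['color'][165:255,230:320]
cv2.imwrite('pics/m3.png',np.hstack([cv2.resize(x,(400,400),interpolation=2),cv2.resize(y,(400,400),interpolation=2)]))
E
```

```text
wr2 ((287.386474609375, 208.995361328125), (28.57689094543457, 29.973546981811523), 530) [ 0.5233 -0.0594  0.05  ] [ 0.5239 -0.0596  0.052 ]Traceback (most recent call last):
  File "<stdin>", line 3, in <module>
  File "h.py", line 23, in ring
    c=np.concatenate([x.reshape(-1,2) for x in cv2.findContours(m,0,2)[0]])
ValueError: need at least one array to concatenate
```

```bash

python3 - <<'E'
from h import *
for n,uv,r in (('wr2',(288,209),20),('sc2',(277,215),8),('si2',(272,225),9)):
    f=pickle.load(open(n+'.pkl','rb'))
    try:
        e=ring(f,uv,r,110,110); print(n,e,at_z(f,e[0],.05).round(4))
    except Exception as x: print(n,'none')
f=pickle.load(open('wr2.pkl','rb')); 
b=lambda x,y:(x+80,y)
for k,p,z in (('dialcap',b(353,178),.064),('bar mark',b(312,138),.05),('scr',b(134,154),.05),('scr2',b(393,88),.05),('line1',b(354,164),.096),('line2',b(375,190),.096)): print(k,at_z(f,p,z).round(4))
x=f['color'][190:310,220:340]; y=f['color'][100:230,360:500]
cv2.imwrite('pics/m3.png',np.hstack([cv2.resize(x,(400,400),interpolation=2),cv2.resize(y,(400,400),interpolation=2)]))
E
```

```text
wr2 ((287.3843688964844, 208.99671936035156), (29.113670349121094, 30.649982452392578), 568) [ 0.5233 -0.0594  0.05  ]
sc2 ((276.51116943359375, 215.53160095214844), (3.205486536026001, 7.382595539093018), 15) [ 0.5231 -0.0603  0.05  ]
si2 ((272.1072692871094, 225.23829650878906), (5.554281711578369, 10.39606761932373), 49) [ 0.524  -0.0589  0.05  ]
dialcap [ 0.5052 -0.168   0.064 ]
bar mark [ 0.5419 -0.1531  0.05  ]
scr [ 0.5858 -0.0267  0.05  ]
scr2 [ 0.552  -0.2199  0.05  ]
line1 [ 0.5263 -0.1603  0.096 ]
line2 [ 0.5043 -0.1682  0.096 ]
```

View pics/m3.png

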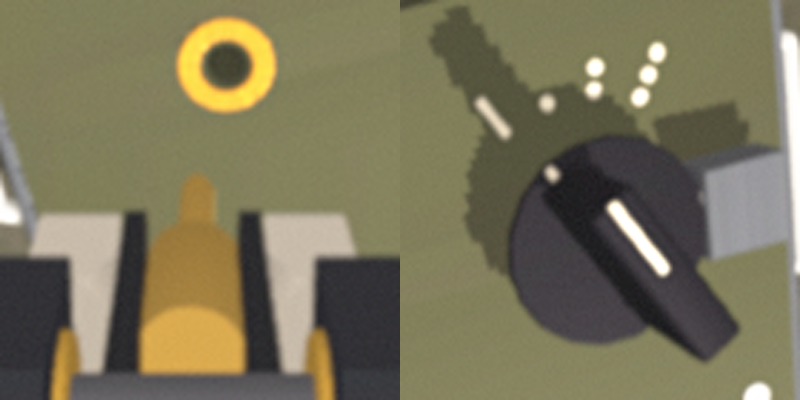

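The socket is at (0.5234,-0.0595), and all three cameras agree within 1 mm. The dial axis is at (0.5045,-0.168) with its rest bar heading at about 0.36 rad. The pin is straight, with its tip at (279,243). I'm lowering to just above the mouth.

Emit:
{"name": "step_arm", "arguments": {"rows": [[-0.0005,-0.004,0,0,0.005],[-0.001,-0.0075,-0.015,0,0.005],[-0.001,-0.0075,-0.035,0,0.005],[-0.001,-0.0075,-0.048,0,0.005],[-0.001,-0.0075,-0.052,0,0.005],[-0.001,-0.0075,-0.052,0,0.005],[-0.001,-0.0075,-0.052,0,0.005]]}}

```text
t: 5.0
eef_pos: [0.5234, -0.0595, 0.0952]
ee_rot: [-3.141, -0.001, -0.426]
force: [0.2, -0.5, 0.0]
width: 0.0134
gripper_force: 25.0
```

```bash

python3 - <<'E'
from h import *
s=arm.get_state(); print(s['t'],s['eef_pos'],s['force'])
f=grab('wrist','wr3'); g=grab('side','si3')
T=s['eef_pos']-np.array([0,0,.036])
print(proj(f,[T,[.5234,-.0595,.05]]),proj(g,[T,[.5234,-.0595,.05]]))
cv2.imwrite('pics/m4.png',np.hstack([cv2.resize(f['color'][190:290,230:330],(400,400),interpolation=2),cv2.resize(g['color'][180:240,242:302],(400,400),interpolation=2)]))
E
```

```text
5.0 [ 0.5234168  -0.05950478  0.0951762 ] [ 0.21643831 -0.45987699  0.0362789 ]
[[277.55624979 242.46473987]
 [277.55634623 236.84250401]] [[272.25760962 221.36561172]
 [272.38069169 225.13826205]]
```

View pics/m4.png

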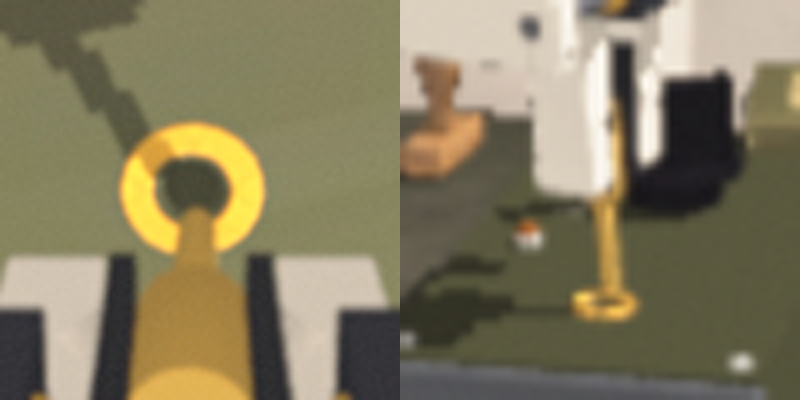

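The pin tip is over the bore, 0.5 mm to one side of centre (wrist: ring centre (278,237), tip (279.5,242)). I'm inserting it.

Emit:
{"name": "step_arm", "arguments": {"rows": [[0.0003,0.0005,-0.004,0,0.005],[0.0003,0.0005,-0.008,0,0.005],[0.0003,0.0005,-0.012,0,0.005],[0.0003,0.0005,-0.016,0,0.005],[0.0003,0.0005,-0.02,0,0.005]]}}

```text
t: 5.6
eef_pos: [0.5238, -0.0591, 0.0744]
ee_rot: [-3.141, -0.001, -0.427]
force: [2.5, -0.6, 0.4]
width: 0.0135
gripper_force: 25.0
```

Emit:
{"name": "step_arm", "arguments": {"rows": [[-0.0003,0,-0.005,0,0.005],[-0.0003,0,-0.01,0,0.005],[-0.0003,0,-0.014,0,0.005],[-0.0003,0,-0.017,0,0.005],[-0.0003,0,-0.019,0,0.005],[-0.0003,0,-0.021,0,0.005]]}}

```text
t: 6.2
eef_pos: [0.5246, -0.0596, 0.056]
ee_rot: [-3.142, -0.003, -0.425]
force: [-5.6, -2.8, 38.0]
width: 0.014
gripper_force: 25.0
```

Emit:
{"name": "step_arm", "arguments": {"rows": [[0,0,0.0015,0,0.005],[0,0,0.0015,0,0.04],[0,0,0.0015,0,0.04],[0,0,0.0015,0,0.04],[0,0,0.0015,0,0.04],[0,0,0.03,0,0.04],[0,0,0.08,0,0.04],[0,-0.03,0.12,0.1,0.04],[0,-0.03,0.12,0.1,0.04]]}}

```text
t: 7.1
eef_pos: [0.5259, -0.0905, 0.1792]
ee_rot: [-3.139, -0.008, -0.323]
force: [0.0, 1.0, 0.8]
width: 0.0402
gripper_force: 0.0
```

```bash

python3 - <<'E'
from h import *
s=arm.get_state(); print(s['t'],s['eef_pos'],s['ee_rot'],s['force'])
f=grab('wrist','wr4'); g=grab('side','si4'); c=grab('scene','sc4')
P=[[.5234,-.0595,z] for z in(.05,.089,.079)]
print(proj(f,P).round(1).tolist(),proj(g,P).round(1).tolist(),proj(c,P).round(1).tolist())
cv2.imwrite('pics/m5.png',np.hstack([cv2.resize(f['color'][60:300,160:480],(400,300),interpolation=2),cv2.resize(g['color'][170:245,232:332],(400,300),interpolation=2)]))
E
```

```text
7.1 [ 0.52591229 -0.09048828  0.17923678] [-3.13876649 -0.00837729 -0.32283769] [0.01312202 0.96081049 0.8005143 ]
[[245.9, 214.6], [241.4, 230.1], [242.7, 225.7]] [[272.4, 225.1], [271.9, 208.9], [272.0, 213.1]] [[276.3, 215.6], [276.3, 202.5], [276.3, 205.9]]
```

View pics/m5.png

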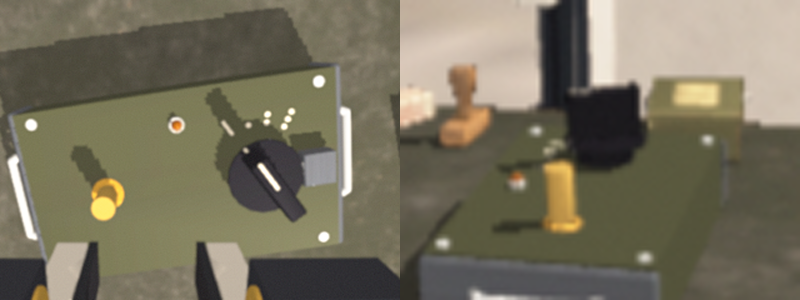

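The side view shows the plug standing in the socket, its top at (271,210) against 209 predicted for fully home. I'll check its lean numerically now that the arm has settled, and re-measure the dial.

```bash

python3 - <<'E'
from h import *
s=arm.get_state(); print(s['t'],s['eef_pos'],s['ee_rot'],s['force'])
f=grab('wrist','wr5'); g=grab('side','si5')
print(proj(f,[[.5234,-.0595,z] for z in(.05,.089)]).round(1).tolist())
h=cv2.cvtColor(f['color'],cv2.COLOR_BGR2HSV)
x=h[195:250,220:270]; m=((x[...,0]>14)&(x[...,0]<36)&(x[...,1]>90)).astype(np.uint8)
for r in range(0,55,2): print(r+195,' '.join('%3d'%(v if k else 0) for v,k in zip(x[r,::2,2],m[r,::2])))
# dial: cream line on bar top & marks
x=h[:,:,:]; m=((x[...,1]<70)&(x[...,2]>170)).astype(np.uint8); 
n,l,st,ce=cv2.connectedComponentsWithStats(m)
for i in range(1,n):
    if 4<st[i,4]<400 and 320<ce[i][0]<430 and 100<ce[i][1]<260:
        pts=np.argwhere(l==i)[:,::-1].astype(float); v=cv2.PCACompute2(pts,None)
        c=ce[i]; d=v[1][0]; a,b=at_z(f,c-d*5,.05),at_z(f,c+d*5,.05); a2=at_z(f,c,.096)
        print(st[i,4],c.round(1),v[2].ravel().round(1),'z.05',at_z(f,c,.05).round(4),'z.096',a2.round(4),'ang',np.arctan2(*(b-a)[[1,0]]).round(3))
E
```

```text
7.25 [ 0.52224772 -0.0890998   0.17302424] [-3.14141481e+00  9.02914936e-04 -3.28243784e-01] [-0.14143479  0.002098    0.79278581]
[[245.0, 211.5], [240.3, 227.4]]
195   0   0   0   0   0   0   0   0   0   0   0   0   0   0   0   0   0   0   0   0   0   0   0   0   0
197   0   0   0   0   0   0   0   0   0   0   0   0   0   0   0   0   0   0   0   0   0   0   0   0   0
199   0   0   0   0   0   0   0   0   0   0 114 141 158 175 170 136   0   0   0   0   0   0   0   0   0
201   0   0   0   0   0   0   0   0 108 161 195 203 214 236 253 243 190   0   0   0   0   0   0   0   0
203   0   0   0   0   0   0   0 107 176 202 207 208 207 219 246 252 253 230   0   0   0   0   0   0   0
205   0   0   0   0   0   0   0 175 202 201 191 176 165 162 183 236 253 254 210   0   0   0   0   0   0
207   0   0   0   0   0   0 124 198 200 184 155 148 150 149 147 186 253 253 252 146   0   0   0   0   0
209   0   0   0   0   0   0 167 210 189 157 151 156 154 153 150 153 236 253 255 199   0   0   0   0   0
211   0   0   0   0   0   0 218 249 200 153 156 159 159 157 156 148 202 255 252 224   0   0   0   0   0

[... 2187 characters left out ...]
 145.5] [2.6 2.3] z.05 [ 0.5425 -0.1816  0.05  ] z.096 [ 0.5522 -0.1708  0.096 ] ang 2.331
22 [375.  151.7] [1.9 1.6] z.05 [ 0.5377 -0.1798  0.05  ] z.096 [ 0.5482 -0.1694  0.096 ] ang -1.495
38 [342.9 157.1] [13.1  0.7] z.05 [ 0.5419 -0.1532  0.05  ] z.096 [ 0.5517 -0.1471  0.096 ] ang -2.779
15 [359.9 154.5] [1.3 1. ] z.05 [ 0.5394 -0.1673  0.05  ] z.096 [ 0.5497 -0.1589  0.096 ] ang -1.646
8 [357.9 175.1] [0.8 0.5] z.05 [ 0.523  -0.1612  0.05  ] z.096 [ 0.5359 -0.1538  0.096 ] ang -2.654
119 [377.6 197. ] [58.2  1.6] z.05 [ 0.4989 -0.1726  0.05  ] z.096 [ 0.5157 -0.1633  0.096 ] ang -2.773
71 [421.8 245.7] [6.6 4.9] z.05 [ 0.4406 -0.2006  0.05  ] z.096 [ 0.467  -0.1867  0.096 ] ang -1.143
```

```bash

python3 - <<'E'
from h import *
sc=grab('scene','sc5'); si=pickle.load(open('si5.pkl','rb'))
for f in (si,sc):
    p=proj(f,[[.5234,-.0595,z] for z in(.05,.06,.07,.08,.089,.092)]); print(p.round(1).tolist())
    h=cv2.cvtColor(f['color'],cv2.COLOR_BGR2HSV)
    u,v=p[0].astype(int)
    for r in range(v-20,v+5):
        x=h[r,u-8:u+9]; k=(x[:,0]>14)&(x[:,0]<32)&(x[:,1]>125); w=np.where(k,x[:,2].astype(float),0)
        if k.any(): print(r,k.sum(),(u-8+np.flatnonzero(k).mean()).round(2))
E
```

```text
[[272.4, 225.1], [272.3, 221.0], [272.1, 216.9], [272.0, 212.7], [271.9, 208.9], [271.8, 207.7]]
210 5 272.0
211 8 271.5
212 8 271.5
213 8 271.5
214 8 271.5
215 8 271.5
216 7 272.0
217 7 272.0
218 7 272.0
219 7 272.0
220 7 272.0
221 7 272.0
222 7 272.0
223 7 272.0
224 9 272.0
225 11 272.0
226 10 272.5
227 8 272.5
[[276.3, 215.6], [276.3, 212.3], [276.3, 208.9], [276.3, 205.5], [276.3, 202.5], [276.3, 201.5]]
217 1 277.0
```

```bash

python3 - <<'E'
from h import *
si=pickle.load(open('si5.pkl','rb')); sc=pickle.load(open('sc5.pkl','rb'))
h=cv2.cvtColor(si['color'],cv2.COLOR_BGR2HSV)
print([(r,*h[r,272].tolist()) for r in range(203,230)])
h=cv2.cvtColor(sc['color'],cv2.COLOR_BGR2HSV)
print([(r,*h[r,276].tolist()) for r in range(195,220)])
# same on stand at start
f=pickle.load(open('side0.pkl','rb')); h=cv2.cvtColor(f['color'],cv2.COLOR_BGR2HSV)
print(proj(f,[[.549,.272,z] for z in (.04,.079)]))
print([(r,*h[r,240].tolist()) for r in range(284,314)])
E
```

```text
[(203, 29, 77, 86), (204, 28, 72, 85), (205, 27, 59, 121), (206, 25, 64, 128), (207, 26, 66, 89), (208, 30, 68, 56), (209, 21, 109, 70), (210, 19, 150, 167), (211, 20, 152, 228), (212, 21, 152, 231), (213, 20, 155, 217), (214, 20, 155, 207), (215, 19, 155, 205), (216, 19, 156, 203), (217, 19, 157, 202), (218, 19, 157, 196), (219, 19, 156, 196), (220, 19, 155, 197), (221, 19, 157, 195), (222, 19, 158, 190), (223, 19, 156, 190), (224, 19, 158, 189), (225, 19, 159, 191), (226, 19, 165, 222), (227, 19, 156, 185), (228, 22, 112, 116), (229, 29, 81, 91)]
[(195, 35, 36, 84), (196, 42, 29, 88), (197, 37, 37, 90), (198, 33, 26, 88), (199, 30, 27, 86), (200, 33, 31, 90), (201, 37, 50, 87), (202, 38, 47, 60), (203, 28, 72, 103), (204, 21, 111, 204), (205, 21, 112, 195), (206, 21, 110, 164), (207, 21, 108, 158), (208, 21, 109, 157), (209, 21, 109, 154), (210, 20, 109, 154), (211, 20, 110, 150), (212, 21, 109, 150), (213, 21, 109, 145), (214, 20, 109, 150), (215, 21, 107, 143), (216, 20, 108, 130), (217, 19, 124, 196), (218, 23, 83, 111), (219, 37, 50, 86)]
[[240.53000975 308.83854649]
 [239.17170566 287.1000976 ]]
[(284, 20, 53, 106), (285, 21, 53, 101), (286, 21, 54, 99), (287, 19, 87, 120), (288, 20, 147, 224), (289, 22, 146, 238), (290, 22, 146, 239), (291, 22, 147, 239), (292, 21, 151, 229), (293, 20, 154, 218), (294, 20, 155, 212), (295, 20, 154, 210), (296, 20, 157, 209), (297, 19, 157, 208), (298, 19, 156, 206), (299, 19, 155, 204), (300, 19, 154, 202), (301, 20, 156, 199), (302, 20, 155, 199), (303, 19, 157, 197), (304, 20, 157, 192), (305, 19, 156, 191), (306, 19, 156, 191), (307, 19, 156, 190), (308, 19, 156, 190), (309, 19, 158, 189), (310, 19, 156, 181), (311, 17, 157, 128), (312, 12, 154, 76), (313, 10, 153, 65)]
```

Both the stand and the socket views put the handle's top about 34 mm above its shoulder. The plug is therefore upright and seated just as it was in the stand, so it is home. Next is the dial: axis (0.5047,-0.1679), bar yaw 0.367.

Emit:
{"name": "step_arm", "arguments": {"rows": [[-0.003,-0.015,0,0.13,0.03],[-0.007,-0.032,0,0.26,0.03],[-0.011,-0.05,0,0.39,0.03],[-0.015,-0.068,0,0.52,0.03],[-0.0175,-0.079,-0.01,0.65,0.03],[-0.0175,-0.079,-0.03,0.695,0.03],[-0.0175,-0.079,-0.055,0.695,0.03],[-0.0175,-0.079,-0.068,0.695,0.03],[-0.0175,-0.079,-0.068,0.695,0.03],[-0.0175,-0.079,-0.068,0.695,0.03]], "newtons": 55}}

```text
t: 8.4
eef_pos: [0.5053, -0.1679, 0.1051]
ee_rot: [-3.141, 0.002, 0.369]
force: [0.4, -0.5, 0.2]
width: 0.0301
gripper_force: 0.0
```

```bash

python3 - <<'E'
from h import *
s=arm.get_state(); print(s['t'],s['eef_pos'],s['ee_rot'],s['force'],s['q'])
f=grab('wrist','wr6'); g=grab('side','si6')
T=np.array([.5047,-.1679,.096]); d=.023*np.array([np.cos(.367),np.sin(.367),0]);n=.006*np.array([-np.sin(.367),np.cos(.367),0])
print(proj(f,[T,T+d+n,T+d-n,s['eef_pos']]).round(1).tolist())
im=f['color'].copy()
for p in proj(f,[T+d+n,T+d-n]): cv2.circle(im,tuple(p.round().astype(int).tolist()),1,(0,0,255),-1)
cv2.imwrite('pics/m6.png',np.hstack([cv2.resize(im[140:320,160:400],(480,360),interpolation=2),cv2.resize(g['color'][160:250,240:320],(320,360),interpolation=2)]))
E
```

```text
8.4 [ 0.50525121 -0.16788657  0.10510136] [-3.14124501e+00  1.73238571e-03  3.68752247e-01] [ 0.40931519 -0.50706015  0.19939286] [ 4.78910245e-02  2.41220248e-01 -4.62232128e-01  2.83431230e-04
 -8.69097582e-01  1.89147410e+00]
[[277.2, 263.2], [265.8, 223.7], [288.7, 223.7], [277.5, 270.3]]
```

View pics/m6.png

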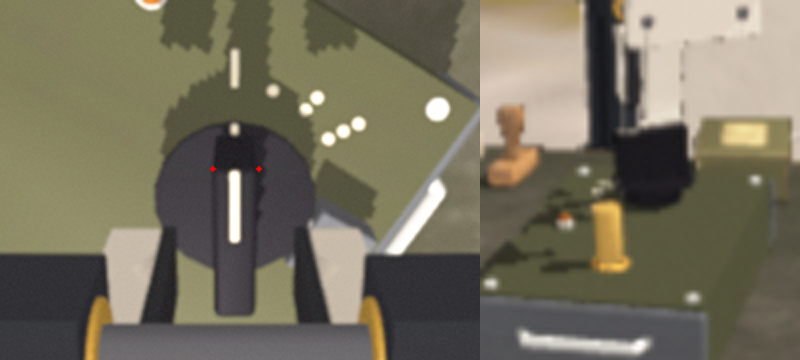

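The grip bar is centred between the open fingers and aligned with them (bar axis at column 277, predicted corners on the bar's end), and the plug is upright in the socket. I'm descending and closing.

Emit:
{"name": "step_arm", "arguments": {"rows": [[-0.0005,0,-0.015,0,0.03],[-0.0005,0,-0.03,0,0.03],[-0.0005,0,-0.037,0,0.03],[-0.0005,0,-0.037,0,0.03],[-0.0005,0,-0.037,0,0.02],[-0.0005,0,-0.037,0,0.004],[-0.0005,0,-0.037,0,0.004],[-0.0005,0,-0.037,0,0.004],[-0.0005,0,-0.037,0,0.004]], "newtons": 55}}

```text
t: 9.4
eef_pos: [0.5053, -0.1678, 0.0692]
ee_rot: [3.141, -0.001, 0.368]
force: [-1.2, 4.7, 6.1]
width: 0.0118
gripper_force: 55.0
```

Gripped, with a width of 11.8 mm. I'm turning clockwise toward the third click.

Emit:
{"name": "step_arm", "arguments": {"rows": [[0,0,0,-0.08,0.004],[0,0,0,-0.16,0.004],[0,0,0,-0.24,0.004],[0,0,0,-0.32,0.004],[0,0,0,-0.4,0.004],[0,0,0,-0.48,0.004],[0,0,0,-0.56,0.004],[0,0,0,-0.56,0.004]]}}

```text
t: 10.2
eef_pos: [0.5053, -0.1682, 0.0693]
ee_rot: [3.141, -0.001, -0.194]
force: [-1.6, 2.0, 5.5]
width: 0.0116
gripper_force: 55.0
```

```bash
python3 - <<'E'
from h import *
s=arm.get_state(); print(s['t'],s['eef_pos'],s['ee_rot'],s['force'],s['moment'],s['width'])
E
```

```text
10.2 [ 0.50533318 -0.16819883  0.06926657] [ 3.14143434e+00 -9.84145363e-04 -1.94054997e-01] [-1.5788924   2.04595472  5.48438778] [0.44164875 0.5008863  0.07982962] 0.01161583808292741
```

Emit:
{"name": "step_arm", "arguments": {"rows": [[0,0,0,-0.08,0.004],[0,0,0,-0.16,0.004],[0,0,0,-0.24,0.004],[0,0,0,-0.32,0.004],[0,0,0,-0.4,0.004],[0,0,0,-0.48,0.004],[0,0,0,-0.53,0.004],[0,0,0,-0.53,0.004],[0,0,0,-0.53,0.004]]}}

```text
t: 11.1
eef_pos: [0.5052, -0.1685, 0.0693]
ee_rot: [3.141, -0.001, -0.72]
force: [-1.3, -1.4, 7.5]
width: 0.0117
gripper_force: 54.9
```

```bash
python3 - <<'E'
from h import *
s=arm.get_state(); print(s['t'],s['eef_pos'],s['ee_rot'],s['force'],s['moment'],s['width'])
f=grab('wrist','wr7'); g=grab('side','si7'); 
h=cv2.cvtColor(f['color'],cv2.COLOR_BGR2HSV); m=((h[...,1]<70)&(h[...,2]>150)).astype(np.uint8)
n,l,st,ce=cv2.connectedComponentsWithStats(m); A=np.array([.5047,-.1679])
for i in range(1,n):
    c=ce[i]
    if 4<st[i,4]<400 and 200<c[0]<420 and 60<c[1]<280:
        pts=np.argwhere(l==i)[:,::-1].astype(float); v=cv2.PCACompute2(pts,None); d=v[1][0]
        o=[]
        for z in(.05,.096):
            a,b,p=[at_z(f,q,z)[:2] for q in(c-d*5,c+d*5,c)]; o+=[p.round(4).tolist(),round(float(np.arctan2(*(p-A)[::-1])),3),round(float(np.linalg.norm(p-A)),4),round(float(np.arctan2(*(b-a)[::-1])),3)]
        print(st[i,4],c.round(1),v[2].ravel().round(1),o)
h=cv2.cvtColor(g['color'],cv2.COLOR_BGR2HSV); print([(r,*h[r,272].tolist()) for r in (208,209,210,211,213,226,228)])
E
```

```text
11.1 [ 0.50523605 -0.16854881  0.06927844] [ 3.14144414e+00 -1.04081591e-03 -7.19942323e-01] [-1.25012278 -1.41094408  7.53015854] [-0.56223786  0.54023864  0.23482945] 0.011677414674971614
84 [365.4  63.3] [8.  7.2] [[0.5536, -0.268], -1.117, 0.1114, 2.494, [0.5574, -0.2564], -1.034, 0.103, 2.494]
58 [345.   70.4] [13.3  1.8] [[0.5575, -0.2583], -1.042, 0.1047, -1.737, [0.5603, -0.2493], -0.972, 0.0986, -1.737]
8 [402.6  66.8] [1.1 0.4] [[0.5403, -0.2811], -1.266, 0.1187, -1.948, [0.5476, -0.2662], -1.159, 0.1072, -1.948]
28 [332.3  79.2] [3.7 1.6] [[0.5583, -0.251], -0.998, 0.0989, -1.688, [0.5609, -0.2439], -0.934, 0.0945, -1.688]
21 [363.7 105.8] [3.6 1.3] [[0.5381, -0.2551], -1.205, 0.0934, -2.157, [0.5459, -0.2469], -1.09, 0.0891, -2.157]
143 [341.  114.6] [18.8  8.1] [[0.5422, -0.2437], -1.111, 0.0846, -2.18, [0.549, -0.2385], -1.011, 0.0833, -2.18]
6 [414.3 117.3] [0.9 0.5] [[0.5165, -0.2715], -1.457, 0.1043, -1.987, [0.5299, -0.2591], -1.301, 0.0946, -1.987]
177 [291.  129.2] [14.3 13.9] [[0.5533, -0.2199], -0.819, 0.0712, 1.705, [0.5572, -0.2208], -0.789, 0.0745, 1.705]
16 
[... 1227 characters left out ...]
65]
31 [277. 225.] [3.4 1.7] [[0.5188, -0.18], -0.711, 0.0186, 2.422, [0.5316, -0.1913], -0.716, 0.0357, 2.422]
29 [316.  236.6] [8.5 0.7] [[0.499, -0.192], -1.803, 0.0247, 3.013, [0.517, -0.2002], -1.207, 0.0345, 3.013]
209 [277.  275.6] [145.6   2. ] [[0.4949, -0.1591], 2.409, 0.0131, 2.421, [0.514, -0.1758], -0.709, 0.0122, 2.421]
6 [381.8 261.5] [3.3 0.1] [[0.4615, -0.2109], -2.359, 0.061, 2.18, [0.4892, -0.2142], -1.894, 0.0488, 2.18]
9 [346.2 263.8] [1.5 0.4] [[0.4741, -0.1944], -2.427, 0.0405, -2.747, [0.4986, -0.202], -1.749, 0.0346, -2.747]
[(208, 28, 67, 53), (209, 22, 106, 70), (210, 19, 148, 165), (211, 20, 152, 228), (213, 20, 155, 216), (226, 19, 165, 222), (228, 22, 112, 116)]
```

The pointer line, at -0.72 rad, lies on the three dots at -0.712 rad, so the dial is at about 1.09. The plug is unchanged. I'm holding for a moment to confirm it stays, then handing in.

Emit:
{"name": "step_arm", "arguments": {"rows": [[0,0,0,0,0.004],[0,0,0,0,0.004],[0,0,0,0,0.004],[0,0,0,0,0.004],[0,0,0,0,0.004],[0,0,0,0,0.004]]}}

```text
t: 11.8
eef_pos: [0.5052, -0.1686, 0.0693]
ee_rot: [-3.141, -0.001, -0.72]
force: [-0.5, -1.3, 6.5]
width: 0.012
gripper_force: 54.9
```

```bash
python3 - <<'E'
from h import *
s=arm.get_state(); print(s['t'],s['eef_pos'],s['ee_rot'],s['force'],s['moment'])
f=grab('wrist'); h=cv2.cvtColor(f['color'],cv2.COLOR_BGR2HSV); m=((h[...,1]<70)&(h[...,2]>150)).astype(np.uint8); m[:245]=0; m[:,:260]=0; m[:,295:]=0
p=np.argwhere(m)[:,::-1].astype(float); v=cv2.PCACompute2(p,None); c,d=v[0][0],v[1][0]
a,b=at_z(f,c-5*d,.096),at_z(f,c+5*d,.096); ang=np.arctan(((b-a)[1])/(b-a)[0]); print(len(p),ang)
if abs(ang+.715)<.03: print(arm.job_done())
E
```

```text
11.8 [ 0.50524189 -0.16857637  0.06929242] [-3.14144193e+00 -1.07419015e-03 -7.20419840e-01] [-0.5415495  -1.27253823  6.51247012] [-0.44520923  0.57291199  0.22882182]
467 -0.7187390912899405
the job is handed in; nothing more can be done
None
```

The plug is fully home and upright in the socket, the gripper is holding the dial at the third click (about 1.09 rad), and the job was handed in at about 12 s; no verdict came back.

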